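# Close the dust-filter drum with its wing-nut lid

### The arm

A 6-joint arm with a two-finger parallel gripper is mounted at the origin on the work surface. World frame = base frame: x ahead of the robot, y to its left, z up, the work surface at z = 0. Lengths are in m, angles in rad, forces in N, time in s.
With the tool pointing down it reaches from about 0.375 to 0.9 m from the base axis. Payload 3.1 kg.
Tool frame: the origin (TCP) lies on the mounting face of the last link; the fingertips stand 182 mm ahead of it and the grasp point (between the pads) lies 164 mm ahead of it; z points along the fingers, y is the line along which they close (so a half turn about z gives the same grasp; the last joint's range is limited). The gripper opens to 87 mm and grips with 3 to 60 N. Pads are 19 mm wide; open, the fingers measure 117 mm over their backs; the gripper's body (75 mm by 190 mm) begins 51 mm behind the grasp point.
Start: joints at [1.125, 0.527, 1.433, -0, 1.181, -0.178], TCP at [0.165, 0.603, 0.405] pointing down, gripper open.
Joint ranges: [-3.08, 3.08], [-0.75, 2.2], [0.22, 2.44], [-1.43, 4.57], [0, 2.65], [-2.85, 2.85]. Speed limits (rad/s): [2.79, 2.79, 3.14, 3.14, 3.14, 3.14].

### API

Orientations are given as a unit quaternion [w, x, y, z].
In Python, from workcell import arm, cams gives the robot as it stands. Calls block until the motion is done:
- arm.move_to(position, orientation): joint-space move of the TCP to a pose.
- arm.move_straight(position, vel=0.15, rotation=None, max_force=None): straight line of the TCP; rotation=None keeps the orientation; vel is the mean speed in m/s. With max_force (N) it stops when the force on the tool has changed by that much, and returns True; else False.
- arm.goto_joints(angles): joint-space move.
- arm.release() and arm.grab(grip_force=None): open the fingers fully, or close them until they stop; grip_force is the grip in N (None keeps the last).
- arm.wait(seconds).
- arm.ik(position, orientation): joint angles nearest the present ones, or None.
- cams.read_camera(name): name is "scene" or "top"; returns a dict with "color" (420x560x3 uint8, red, green, blue), "vfov" (degrees; the focal length in pixels is half the picture's height over the tangent of half this angle, whatever the lens; pixels are square), "cx", "cy" (the principal point, pixels), "eye" and "rotation" of the camera in the world. Camera axes: x right, y down, z forward; pixel columns grow to the right and rows downward; lengths in m; the calibration is good to about 2 mm. A picture is of the moment at which its call begins. There is no depth.
A pose or a line that the arm cannot do raises arm.Unreachable and nothing moves.
- arm.hand_in(): hands the job in; it is judged then, once.
Readings, each from a call of its own:
- arm.get_time(): time.
- arm.get_joints(): joint angles.
- arm.get_joint_velocities(): joint speeds.
- arm.get_joint_torque(): joint torques, N m.
- arm.get_ee_pos(): TCP position.
- arm.get_tool_rot(): TCP orientation.
- arm.get_wrist_force(): force on the tool from outside, world axes, zero at the start.
- arm.get_wrist_torque(): the same for the moment, N m.
- arm.get_width(): finger opening in m.
- arm.get_finger_force(): force on a finger pad.
Only numpy, scipy, OpenCV 4.12 (cv2) and the standard library are available. Lean on these libraries where they do the work, as an engineer would, in place of code of your own. Each camera call takes 0.05 s, during which the arm holds its last target. There are 200 camera calls.

### The job

Put the larger, yellow lid on the open dust-filter drum so that the drum's centre stud goes into the hole under the wing nut and the lid lies flat on the rim. Then turn its black wing nut clockwise until snug, with the wings in line with the two red marks on the lid, and let go. Leave the smaller blue lid where it lies.

Things in the scene. Friction and masses are not known exactly. Their poses are not given: they have to be found in the camera images.
- lid: Yellow round lid, 140 mm across, 6 mm plate, 0.3 kg, flat on the bench. Origin: centre of its underside, z up; hole 26 mm wide there. On top its captive black wing nut, the handle to lift it by: an upright bar 60 mm long, 12 mm thick, from 20 to 50 mm above the underside; below it a 34 mm hub (to 14 mm) and 16 mm neck. Two red marks on the plate. Its yaw on the drum does not matter.
- lid_nut (a joint): Turn of the yellow lid's wing nut in the lid, rad, clockwise from above. The bar's yaw = lid yaw - this value. Starts loose, 0 to 0.3; snug at a hard stop at 1.35, in line with the red marks. Light friction (0.03 N m): it stays where left, and the rim's friction holds the lid while the nut turns; past the stop the lid is just dragged round.
- drum_rim (a point): Centre of the mouth of the open grey drum, level with its flat rim, 80 mm above the bench; z up. The seated lid's underside rests at this height. Drum fixed, 140 mm across, with a green band, paper filter inside, black pipe stub along this frame's x (101 mm from the axis, top 57 mm above the bench). Brass centre stud 10 mm thick, tip 14 mm above the rim.
- spare_lid: Smaller blue lid, 110 mm across, with the same black wing bar, flat on the bench; to be left where it lies. Origin: centre of its underside.
Mind the look-alikes: they are no part of the job. What is shaped like the part that bears drum_rim but pink is not meant.

How it is judged:
By the outcome, as a careful person would: the job done as asked, in the order asked, and still so for the second after the job is handed in, with the robot touching nothing.
It also fails if it takes over 45 s, if anything falls off the work surface, if the arm or the gripper's body presses on something with over 40 N, if the wrist force passes 120 N, or if a joint passes its speed limit or range.

## Working session

There is one attempt and no reset: what is moved stays moved. The work goes in short steps, each a Python script; the robot and the scene stay as the last script left them, time stands still between calls to the robot, and variables do not carry over. Pictures are saved under pics/ and viewed, at most 10 in all, crops included, and the job is handed in when it is done.

```bash
mkdir -p pics; ls; python3 - <<'E'
from workcell import arm,cams
import cv2
for n in ("scene","top"):
    d=cams.read_camera(n); cv2.imwrite(f"pics/{n}0.png",d["color"][:,:,::-1])
    print(n,d["vfov"],d["cx"],d["cy"],d["eye"],d["rotation"],[k for k in d])
print(arm.get_tool_rot(),arm.get_time())
E
```

```text
pics
scene 52.804545484671934 274.75300421756 198.96163972269278 [1.03419515 0.08310797 0.76404209] [-0.22445963  0.62171317  0.70268115 -0.26330556] ['color', 'vfov', 'cx', 'cy', 'eye', 'rotation']
top 49.68169585601144 279.7155903976144 198.89630778893297 [ 0.35131941 -0.0146187   0.84183362] [-0.06398099  0.71386493 -0.69646593  0.03519237] ['color', 'vfov', 'cx', 'cy', 'eye', 'rotation']
[-2.78052299e-04  1.33005170e-01  9.91114884e-01 -9.13083437e-04] 0.1
```

View pics/scene0.png

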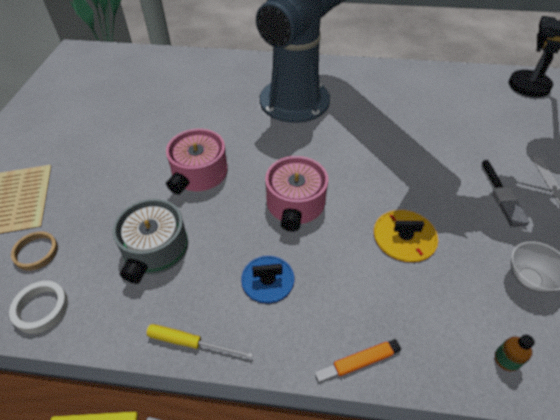

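View pics/top0.png

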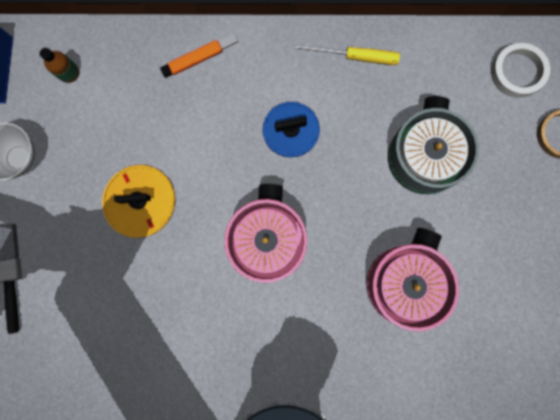

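Candidates by top-view pixel:
- **Lid:** yellow at (139,200) is wanted. Blue at (291,129) is the spare, and the yellow screwdriver is at (372,56).
- **Drum:** grey/green at (437,148) is wanted. The pink ones at (265,240) and (415,287) are decoys.

I'll measure these two and check them in one crop.

```bash
cat > h.py <<'E'
import numpy as np, cv2
from scipy.spatial.transform import Rotation as R
from scipy.optimize import least_squares
from workcell import arm,cams
def rays(d,uv):
    uv=np.atleast_2d(uv).astype(float); f=d["color"].shape[0]/2/np.tan(np.radians(d["vfov"]/2))
    v=np.c_[(uv[:,0]-d["cx"])/f,(uv[:,1]-d["cy"])/f,np.ones(len(uv))]
    return R.from_quat(np.roll(d["rotation"],-1)).apply(v)
def plane(d,uv,z):
    r=rays(d,uv); e=np.array(d["eye"]); return (e+r*((z-e[2])/r[:,2])[:,None])
def tri(d1,p1,d2,p2):
    a,b=rays(d1,p1)[0],rays(d2,p2)[0]; e1,e2=np.array(d1["eye"]),np.array(d2["eye"])
    s=np.linalg.lstsq(np.c_[a,-b],e2-e1,rcond=None)[0]; x,y=e1+a*s[0],e2+b*s[1]
    return (x+y)/2,np.linalg.norm(x-y)
def circ(P):
    f=lambda q:np.hypot(P[:,0]-q[0],P[:,1]-q[1])-q[2]
    s=least_squares(f,[*P[:,:2].mean(0),.07],loss="soft_l1",f_scale=.001); return s.x,np.abs(f(s.x)).mean()
def mask(d,lo,hi,c=None,r=None):
    m=cv2.inRange(cv2.cvtColor(d["color"],cv2.COLOR_RGB2HSV),lo,hi)
    if c is not None:
        k=np.zeros_like(m); cv2.circle(k,c,r,255,-1); m&=k
    return m
def pts(m):
    return np.argwhere(m)[:,::-1].astype(float)
E
python3 - <<'E'
from h import *
S,T=cams.read_camera("scene"),cams.read_camera("top")
for n,d,c,k in(("scene",S,(406,235),(150,228)),("top",T,(139,200),(437,148))):
    m=mask(d,(18,120,80),(32,255,255),c,45)
    cs=cv2.findContours(m,cv2.RETR_EXTERNAL,cv2.CHAIN_APPROX_NONE)[0]
    h=cv2.convexHull(max(cs,key=cv2.contourArea))[:,0]
    print(n,"lid",circ(plane(d,h,.006)))
    red=pts(mask(d,(0,120,60),(9,255,255),c,32)|mask(d,(172,120,60),(180,255,255),c,32)); 
    if len(red):
        P=plane(d,red,.006); l=cv2.kmeans(P[:,:2].astype(np.float32),2,None,(3,30,1e-5),5,cv2.KMEANS_PP_CENTERS); print(" red",l[2].tolist(),len(red))
    blk=mask(d,(0,0,0),(180,255,55),c,26); b=pts(blk); print(" black",cv2.minAreaRect(b.astype(np.float32)),len(b))
    br=pts(mask(d,(8,110,60),(28,255,255),k,10)); print(" brass",br.mean(0),br.min(0),br.max(0),len(br), plane(d,br.mean(0)[None],.09))
    # white filter disc (inside rim)
    w=mask(d,(0,0,150),(40,110,255),k,36); cs=cv2.findContours(w,cv2.RETR_EXTERNAL,cv2.CHAIN_APPROX_NONE)[0]
    hw=cv2.convexHull(np.vstack(cs))[:,0]; print(" filter",circ(plane(d,hw,.07)))
a=lambda d,c,s:cv2.resize(d["color"][c[1]-s:c[1]+s,c[0]-s:c[0]+s],(380,300),interpolation=cv2.INTER_CUBIC)
cv2.imwrite("pics/crop1.png",np.vstack([np.hstack([a(S,(406,235),45),a(T,(139,200),45)]),np.hstack([a(S,(150,232),50),a(T,(437,148),50)])])[:,:,::-1])
E
```

```text
scene lid (array([0.46181207, 0.2891663 , 0.0694358 ]), np.float64(0.0006276609032115867))
 red [[0.4171861410140991, 0.26452282071113586], [0.5028623342514038, 0.3149133324623108]] 22
 black ((409.0, 230.0), (18.0, 28.0), 90.0) 382
 brass [146.84615385 224.03846154] [145. 221.] [149. 228.] 26 [[ 0.55974554 -0.24368191  0.09      ]]
 filter (array([ 0.55214176, -0.24823541,  0.05272753]), np.float64(0.00036299630122447384))
top lid (array([0.46038153, 0.28810666, 0.0691373 ]), np.float64(0.00014249608637984006))
 red [[0.5036278367042542, 0.31494322419166565], [0.4172359108924866, 0.26308831572532654]] 50
 black ((131.51885986328125, 198.43394470214844), (33.92805099487305, 16.483266830444336), 15.945395469665527) 362
 brass [437.925 146.075] [435. 143.] [441. 149.] 40 [[ 0.55264712 -0.24592268  0.09      ]]
 filter (array([ 0.55448826, -0.24803806,  0.05299153]), np.float64(0.00041893596086952614))
```

View pics/crop1.png

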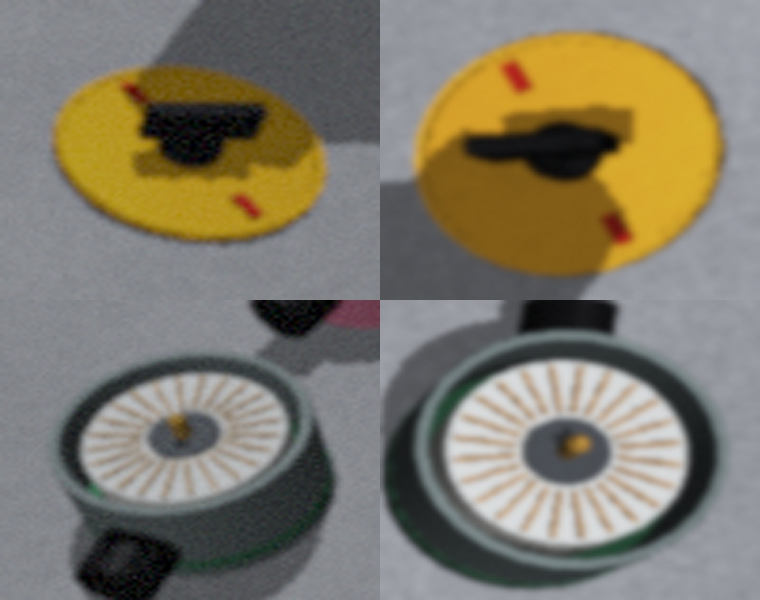

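The crop confirms the choice. The yellow lid has two red marks and its bar lies nearly along world y. The grey drum has a green band and a brass stud (top view about (438,146)). Both lid fits agree to 2 mm, with a radius of 69 mm. Next: rim centre, bar angle and wrist range.

```bash
cat >> h.py <<'E'
def down(a): # tool z down, closing line y at yaw a
    y=np.array([np.cos(a),np.sin(a),0]); z=np.array([0,0,-1.]); M=np.c_[np.cross(y,z),y,z]
    return np.roll(R.from_matrix(M).as_quat(),1)
E
python3 - <<'E'
from h import *
S,T=cams.read_camera("scene"),cams.read_camera("top")
for n,d,k,r in(("scene",S,(150,226),44),("top",T,(437,148),46)):
    h=cv2.cvtColor(d["color"],cv2.COLOR_RGB2HSV); C=d["color"].astype(int)
    m=((C[:,:,1]-(C[:,:,0]+C[:,:,2])/2>3)&(h[:,:,2]>105)).astype(np.uint8)*255
    kk=np.zeros_like(m); cv2.circle(kk,k,r,255,-1); m&=kk; m=cv2.morphologyEx(m,cv2.MORPH_OPEN,np.ones((2,2),np.uint8))
    hu=cv2.convexHull(pts(m).astype(np.float32))[:,0]; print(n,"rim",circ(plane(d,hu,.08)),len(hu),m.sum()//255)
print("tip",tri(S,(146.2,222.2),T,(439,145.5)))
m=mask(T,(0,0,0),(180,255,55),(134,199),24)
p=pts(m); e=[p[(p[:,0]>=a)&(p[:,0]<b)].mean(0) for a,b in((115,119),(119,123),(123,126))]
print("left part of bar",e); P=plane(T,np.array(e),.04); print(P); v=P[0]-P[-1]; print(np.degrees(np.arctan2(v[1],v[0])))
print(p.min(0),p.max(0),plane(T,[[p[:,0].min(),199],[p[:,0].max(),198]],.05))
for a in (-90,0,90,180): 
    for q in((.461,.2886,.202),(.554,-.248,.282)):
        j=arm.ik(q,down(np.radians(a))); print(a,q[0],None if j is None else np.round(j,2))
E
```

```text
scene rim (array([ 0.55570939, -0.244623  ,  0.06772797]), np.float64(0.0003691397229740986)) 18 122
top rim (array([ 0.55184258, -0.24865512,  0.06850836]), np.float64(0.00029005697385583144)) 37 643
tip (array([ 0.55406048, -0.2478563 ,  0.08813122]), np.float64(0.0008712292303271854))
left part of bar [array([116.69565217, 198.65217391]), array([120.5, 199. ]), array([124., 199.])]
[[0.45824387 0.31530821 0.04      ]
 [0.45776142 0.30826389 0.04      ]
 [0.45790234 0.3018333  0.04      ]]
88.54811085096097
[114. 192.] [149. 208.] [[0.45617526 0.31604102 0.05      ]
 [0.45936525 0.25276334 0.05      ]]
-90 0.461 [ 0.35  0.74  1.78 -0.    0.63  1.92]
-90 0.554 [-0.6   0.66  1.58 -0.    0.9   0.97]
0 0.461 [ 0.35  0.74  1.78 -0.    0.63  0.35]
0 0.554 [-0.6   0.66  1.58 -0.    0.9  -0.6 ]
90 0.461 [ 0.35  0.74  1.78 -0.    0.63 -1.22]
90 0.554 [-0.6   0.66  1.58 -0.    0.9  -2.18]
180 0.461 [ 0.35  0.74  1.78 -0.    0.63 -2.79]
180 0.554 [-0.6   0.66  1.58 -0.    0.9   2.54]
```

```bash
python3 - <<'E'
from h import *
q=down(np.radians(2)); x,y=.4603,.2883
arm.move_to((x,y,.29),q)
print(arm.move_straight((x,y,.202),vel=.15,max_force=15),arm.get_ee_pos())
arm.grab(30); print("w",arm.get_width(),arm.get_finger_force())
arm.move_straight((x,y,.36),vel=.15)
print("w",arm.get_width(),arm.get_wrist_force(),arm.get_time())
arm.move_to((.553,-.248,.36),down(0))
print(arm.get_joints(),arm.get_time())
S,T=cams.read_camera("scene"),cams.read_camera("top")
for d,n in((S,"scene"),(T,"top")): cv2.imwrite(f"pics/{n}1.png",d["color"][:,:,::-1])
for n,d in(("s",S),("t",T)):
    m=mask(d,(18,120,60),(32,255,255))
    c=max(cv2.findContours(m,cv2.RETR_EXTERNAL,cv2.CHAIN_APPROX_NONE)[0],key=cv2.contourArea)
    print(n,circ(plane(d,cv2.convexHull(c)[:,0],.36-.164-.038+.006)))
cv2.imwrite("pics/both1.png",cv2.resize(np.hstack([S["color"],T["color"]]),(800,300),interpolation=cv2.INTER_AREA)[:,:,::-1])
E
```

```text
False [0.46041186 0.28876679 0.20240073]
w 0.01153038794690982 29.999801334924996
w 0.01180165357854222 [ 0.30916256  0.17576305 -2.50177596] 5.0667
[-6.03926483e-01  5.54425390e-01  1.52676481e+00  5.66101994e-04
  1.06103863e+00 -6.05638474e-01] 7.0333
s (array([ 0.55395015, -0.24366854,  0.07015769]), np.float64(0.000963976007357545))
t (array([ 0.55562989, -0.23558525,  0.06190534]), np.float64(0.007710284540746335))
```

View pics/both1.png

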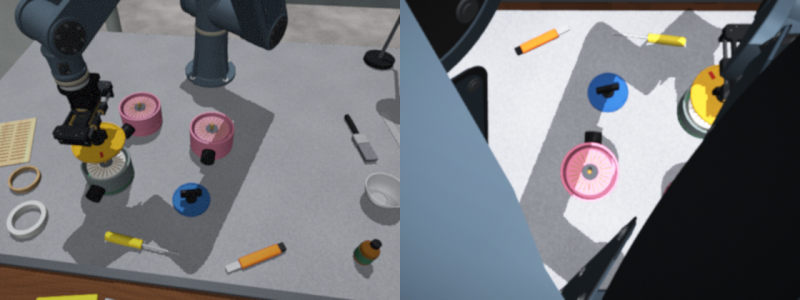

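The lid is held level, about 2 mm off the drum axis in the same camera. Lowering it now under a force limit.

```bash
python3 - <<'E'
from h import *
x,y=.5543,-.2482
arm.move_straight((x,y,.305),vel=.12)
print(arm.move_straight((x,y,.279),vel=.03,max_force=6),arm.get_ee_pos(),arm.get_wrist_force(),arm.get_time())
d=cams.read_camera("scene"); c=(140,215); s=80
cv2.imwrite("pics/seat.png",cv2.resize(d["color"][c[1]-s:c[1]+s,c[0]-s:c[0]+s],(600,600),interpolation=cv2.INTER_CUBIC)[:,:,::-1])
E
```

```text
True [ 0.5541763  -0.24814407  0.28196063] [-0.94431428  0.34335201  4.41510729] 8.4667
```

View pics/seat.png

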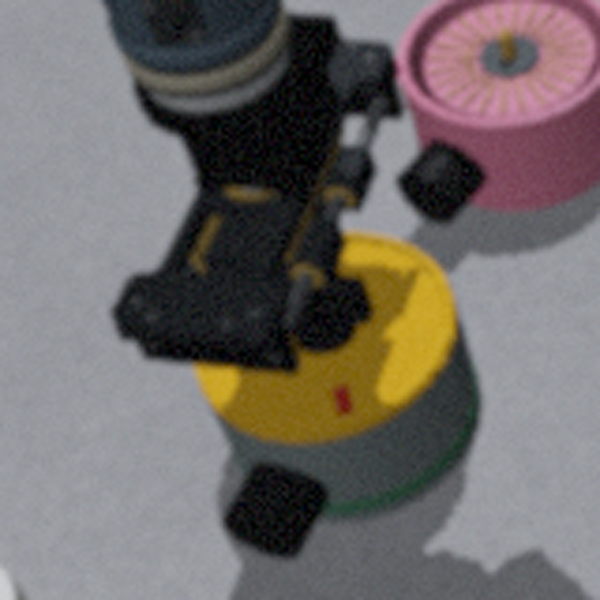

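The lid is seated: contact came at z 0.282 as expected, and it lies flat on the rim. Now turning the nut clockwise, watching for the stop.

```bash
python3 - <<'E'
from h import *
j0=np.array(arm.get_joints())
for t in (.4,.8,1.0,1.1,1.2,1.3,1.38,1.44):
    j=j0.copy(); j[5]+=t; arm.goto_joints(j); tz=arm.get_wrist_torque(); print(t,np.round(tz,3),np.round(arm.get_wrist_force(),1))
    if t>1 and abs(tz[2])>.15: break
print(R.from_quat(np.roll(arm.get_tool_rot(),-1)).as_matrix()[:,1],arm.get_time())
E
```

```text
0.4 [-0.057  0.175 -0.005] [-1.6 -0.6  1. ]
0.8 [-0.008  0.293 -0.014] [-1.2  0.6  1.7]
1.0 [-0.006  0.393 -0.048] [-2.2  0.9  1.9]
1.1 [-0.007  0.389 -0.012] [-0.5  1.2  1.1]
1.2 [-0.068  0.186 -0.028] [-0.1 -0.3  1.4]
1.3 [-0.024  0.106  0.013] [1.1 1.4 0.6]
1.38 [-0.086  0.053 -0.019] [ 0.2 -0.2 -1. ]
1.44 [-0.078  0.075 -0.023] [ 0.4 -0.2  0.4]
[ 1.33586212e-01 -9.91037131e-01 -3.59105349e-04] 11.0083
```

```bash
python3 - <<'E'
from h import *
d=cams.read_camera("scene"); t=cams.read_camera("top"); 
f=lambda d,c,s:cv2.resize(d["color"][max(0,c[1]-s):c[1]+s,c[0]-s:c[0]+s],(400,400),interpolation=cv2.INTER_CUBIC)
cv2.imwrite("pics/turn.png",np.hstack([f(d,(150,225),55),f(t,(437,148),55)])[:,:,::-1])
E
```

```text
(no output)
```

View pics/turn.png

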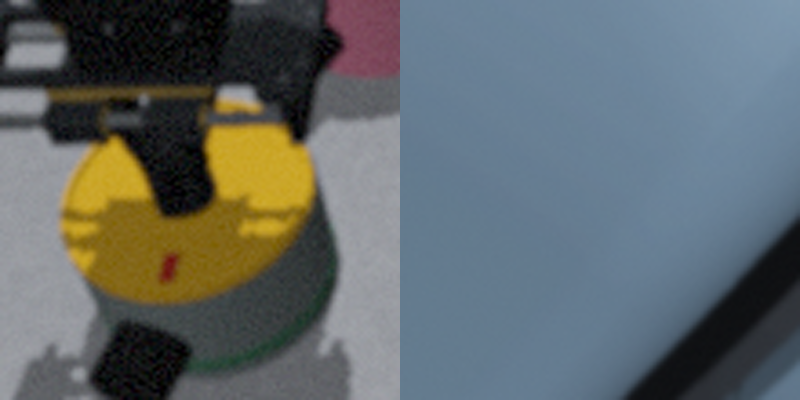

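```bash
python3 - <<'E'
from h import *
d=cams.read_camera("scene"); P=plane(d,[[151.2,241.7],[141.75,243.7]],.086); c=np.array([.5545,-.2455])
print(P, np.degrees(np.arctan2(P[:,1]-c[1],P[:,0]-c[0])),np.hypot(*(P[:,:2]-c).T))
red=pts(mask(d,(0,120,50),(9,255,255),(142,244),8)|mask(d,(172,120,50),(180,255,255),(142,244),8)); print(red.mean(0),len(red))
p=plane(d,red.mean(0)[None],.086)[0,:2]-c; print(np.degrees(np.arctan2(p[1],p[0])))
y=R.from_quat(np.roll(arm.get_tool_rot(),-1)).as_matrix()[:,1]; print("bar",np.degrees(np.arctan2(y[1],y[0]))+90)
E
```

```text
[[ 0.59765459 -0.2232888   0.086     ]
 [ 0.60438618 -0.24010821  0.086     ]] [27.23439242  6.16868548] [0.0485351  0.05017671]
[141.05555556 243.11111111] 18
4.21473686436687
bar 7.5960289997742905
```

The marks (about 5°) now line up with the bar (7.6°). The lid was dragged about 22° past the stop, so the nut is snug. Releasing and checking.

```bash
python3 - <<'E'
from h import *
arm.release(); p=np.array(arm.get_ee_pos())
arm.move_straight(p+[0,0,.09],vel=.15)
arm.goto_joints([1.125,.527,1.433,0,1.181,-.178])
print(arm.get_time())
d=cams.read_camera("scene"); t=cams.read_camera("top")
for n,D,k in(("s",d,(148,225)),("t",t,(437,148))):
    m=mask(D,(18,120,60),(32,255,255),k,48); c=max(cv2.findContours(m,cv2.RETR_EXTERNAL,cv2.CHAIN_APPROX_NONE)[0],key=cv2.contourArea)
    print(n,circ(plane(D,cv2.convexHull(c)[:,0],.086)))
    r=pts(mask(D,(0,120,50),(9,255,255),k,38)|mask(D,(172,120,50),(180,255,255),k,38))
    l=cv2.kmeans(plane(D,r,.086)[:,:2].astype(np.float32),2,None,(3,30,1e-5),5,cv2.KMEANS_PP_CENTERS)[2]; v=l[1]-l[0]; print(l.tolist(),np.degrees(np.arctan2(v[1],v[0])))
f=lambda d,c,s:cv2.resize(d["color"][c[1]-s:c[1]+s,c[0]-s:c[0]+s],(400,400),interpolation=cv2.INTER_CUBIC)
cv2.imwrite("pics/done.png",np.hstack([f(d,(150,225),55),f(t,(437,148),55)])[:,:,::-1])
E
```

```text
16.55
s (array([ 0.55592674, -0.24641265,  0.0701266 ]), np.float64(0.0007100222362257671))
[[0.5054256319999695, -0.25617313385009766], [0.602827787399292, -0.2422768920660019]] 8.119522
t (array([ 0.55512409, -0.24658673,  0.0698783 ]), np.float64(0.00042280960255284785))
[[0.5058058500289917, -0.2547172009944916], [0.604814350605011, -0.24130363762378693]] 7.715393
```

View pics/done.png

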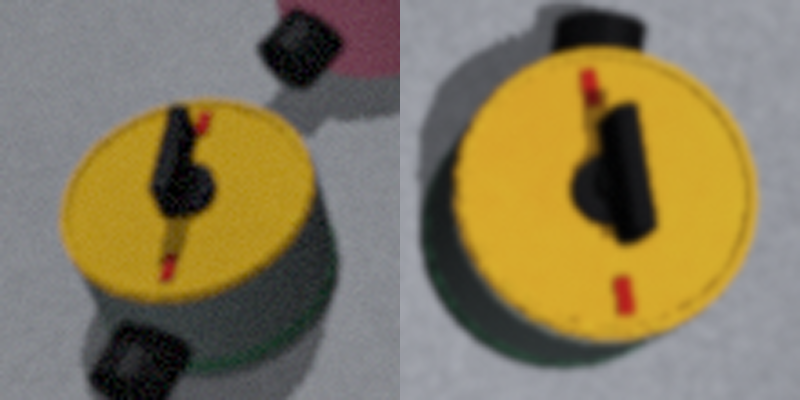

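The lid is flat and centred on the drum within about 2 mm. The marks lie at about 8° and the bar ran at 7.6° when released; both look parallel in the picture.

```bash
python3 -c "
from workcell import arm
print(arm.hand_in())"
```

```text
the job is handed in; nothing more can be done
None
```

The job is handed in: the yellow lid lies flat on the grey drum, its wing nut is turned to the stop with the wings in line with the red marks, the gripper has let go, and the blue lid was not touched (16.6 s on the clock at the last reading).

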